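# Unlatch the cutlery canteen

### The arm

A 7-joint arm with a two-finger parallel gripper is mounted at the origin on a cart in front of the work surface, level with it; the furniture and walls round the work are solid. World frame = base frame: x ahead of the robot, y to its left, z up, the work surface at z = 0. Lengths are in mm, angles in rad, forces in N, time in s.
With the tool pointing down it reaches from about 400 to 875 mm from the base axis. Payload 4.4 kg.
Tool frame: the origin (TCP) lies midway between the tips of the shut fingers; the grasp point (between the pads) lies ctrl.grip_depth behind it (ctrl.grip_depth is the distance from the TCP to the grasp point, in mm); z points along the fingers, y is the line along which they close (so a half turn about z gives the same grasp; the last joint's range is limited). The gripper opens to 85 mm and grips with 20 to 120 N. Pads are 22 mm wide; open, the fingers measure 114 mm over their backs; the gripper's body (76 mm by 85 mm) begins 54 mm behind the grasp point. The pads swing forward as they close: fully open they stand 13 mm farther back than shut.
Start: joints at [-1.308, 0.628, 0.038, 1.517, -0.027, 0.996, -0.02], TCP at [209.866, 615.202, 231.313] pointing down, gripper open.
Joint ranges: [-3.06, 3.06], [-0.37, 2.12], [-1.25, 1.32], [0.18, 2.47], [-1.1, 4.24], [0.23, 1.98], [-2.94, 2.94]. Speed limits (rad/s): [2.57, 2.57, 3.14, 3.14, 3.14, 3.14, 3.14].

### API

Orientations are given as [roll, pitch, yaw] about the fixed x, y, z axes, in that order (R = Rz(yaw) Ry(pitch) Rx(roll)).
In Python, from cell import ctrl gives the robot as it stands.
- The arm moves only by the tool carry_out, never from a script. Its argument "deltas" is one flat list of numbers, 7 for each row, row after row: the turn, a rotation vector about the tool's x, y, z in degrees, then the shift along the tool's x, y, z in m, then the closure, from -1 (fully open) to 1 (shut). In form: [wx, wy, wz, dx, dy, dz, claw, wx, wy, wz, dx, dy, dz, claw, ...]. A call has 1 to 12 rows; each row shifts and turns the commanded pose from where the row before left it, along the tool's axes as they then stand; what a row does not reach is not made up. A row lasts 1/8 s, in which the tool goes at most 62.5 mm and 10.7 degrees, less where a joint would pass 70% of its speed; a pose out of reach is approached as far as the arm can. A call with a gripper value outside its range is refused whole. The fingers move at their own pace and stop on an object; the grip force is fixed at half the most. Time passes only in rows, so rows that do not move let the fingers close. It gives the time, the measured TCP pose, the force, the opening and the grip force at its end, in the units of the state.
- ctrl.read_state(): the state, without advancing time (a new reading comes with each control period).
- ctrl.get_image(name): name is "scene" or "side" or "wrist"; returns the picture (420x560x3 uint8, red, green, blue); there is no depth.
- ctrl.calibration(name): a dict with "mtx" (3x3 intrinsics, pixels), "R" (3x3) and "t" (3): a world point X has camera coordinates R X + t. Camera axes: x right, y down, z forward; pixel columns grow to the right and rows downward; lengths in mm; the calibration is good to about 2 mm. A picture is of the moment at which its call begins: read the wrist's pose just before it. calibration takes no time and is no camera call; for the wrist camera it gives the pose at the moment of the call.
- ctrl.finish_job(): hands the job in; it is judged then, once.
The state is a dict: "clock": time; "qpos": joint angles; "qd": joint speeds; "tau": joint torques, N m; "eef_pos": TCP position; "tool_rot": TCP orientation; "force": force on the tool from outside, world axes, zero at the start; "torque": the same for the moment, N m; "width": finger opening in mm; "gripper_force": force on a finger pad.
Only numpy, scipy, OpenCV 4.12 (cv2) and the standard library are available. Lean on these libraries where they do the work, as an engineer would, in place of code of your own. Each camera call takes 0.05 s, during which the arm holds its last target. There are 200 camera calls.

### The job

Open the wooden cutlery canteen. Its swing catch stands behind the slide bolt and blocks it: swing the catch well clear first, then draw the bolt fully back, and let the sprung lid rise fully open by itself. Leave the things round the canteen where they are.

Things in the scene. Friction and masses are not known exactly. Their poses are not given: they have to be found in the camera images.
- canteen: Wooden box, 220 (x) by 280 (y) by 75 mm high, fixed. Origin on the worktop under the seam of front deck and lid, mid-width; z up, x away from its front (deck x -105 to 0 mm, lid 0 to +115 mm), y to its left. Deck and shut lid top are at z = 75 mm. The steel bolt on the deck runs along y at x = -42 mm between low rails (tops 13 mm above the deck, y -10 to +46 mm)
- catch_post (a point): Point in the upright round steel post at the free end of the swing catch: post 14 mm in diameter, from 4 to 45 mm above the deck; this point is on its axis, 36 mm above the deck. With the catch closed it lies at (-42, -23) mm in the canteen's x, y, and the bolt's tail meets it. The point's axes turn with the catch
- catch_pivot (a point): Top of the swing catch's upright pivot, fixed on the deck at (-54, -79) mm in the canteen's x, y, 16 mm above the deck; the post's centre is 57.3 mm from the pivot's axis. The flat arm joins them, its top 16 mm above the deck
- catch (a joint): Angle of the swing catch, rad: 0 closed against its stop, growing as the post swings counterclockwise seen from above, towards the canteen's front (-x); stop at 1.3. It moves with light friction (under 0.5 N at the post) and stays where left. The bolt can pass beyond about 0.45
- bolt_knob (a point): Point in the upright round steel knob of the slide bolt: knob 14 mm in diameter, from 23 to 49 mm above the deck, over a flat bar whose top is 16 mm above the deck; this point is on its axis, 36 mm above the deck. With the bolt shut it lies at (-42, +33) mm in the canteen's x, y. Axes as the canteen's
- bolt (a joint): How far the bolt is drawn back along the canteen's -y, m: 0 shut (its tongue 21 mm over the lid's tab), 0.036 fully back at its stop; friction about 1.2 N, stays where left. With the catch closed it stops after about 6 mm; past about 22 mm the lid is free
- lid (a joint): Angle of the lid about its hinge along the canteen's far (+x) edge: 0 shut, 1.1 fully open at its stop. A damped spring lifts it by itself in a second or two once the bolt no longer covers its tab, provided nothing is above it
- lid_edge (a point): Middle of the lid's front edge, at its top; (+1, 0, 75) mm in the canteen's frame when shut. A steel tab 30 mm wide (y +50 to +80 mm) reaches from the lid over the deck under the bolt's tongue
- tumbler: Clear drinking glass, 80 mm across, 91 mm high, standing beside the canteen; origin under its centre
- onion: Red onion, about 65 mm, 71 mm high, beside the canteen; origin under its centre
- mug: Green and white mug, 78 mm across, 101 mm high, beside the canteen; origin under its centre
- lemon: Lemon, 78 by 55 by 56 mm, beside the canteen; origin under its centre

How it is judged:
By the outcome, as a careful person would: the job done as asked, in the order asked, and still so for the second after the job is handed in, with the robot touching nothing.
It also fails if it takes over 45 s, if anything falls off the work surface, if the arm or the gripper's body presses on something with over 40 N, if the wrist force passes 120 N, or if a joint passes its speed limit or range.

## Working session

There is one attempt and no reset: what is moved stays moved. The work goes in short steps, Python scripts to look and compute and a tool call to move; the robot and the scene stay as the last step left them, time stands still between calls to the robot, and variables do not carry over. Pictures are saved under pics/ and viewed, at most 10 in all, crops included, and the job is handed in when it is done.

Besides the shell and the picture viewer there is one more tool, called after "Request:" in YAML: its name, and indented under it one key for each argument. carry_out: Moves the arm, as the interface text tells. Its arguments: {"type":"object","properties":{"deltas":{"type":"array"}},"required":["deltas"]}

```bash
mkdir -p pics; python3 - <<'E'
from cell import ctrl
import cv2, numpy as np
s=ctrl.read_state(); print(s['clock'],s['eef_pos'],s['tool_rot'],s['width'],ctrl.grip_depth)
for n in ['scene','side']:
    im=ctrl.get_image(n); cv2.imwrite(f'pics/{n}0.png',im[...,::-1])
    c=ctrl.calibration(n); print(n,np.round(c['mtx'],1).tolist(),np.round(-c['R'].T@c['t']),np.round(c['R'],2).tolist())
E
```

```text
0.0 [209.65745818 614.60462527 230.39659985] [-3.13970227e+00  1.15423454e-05  2.81274107e+00] 85.28270374559628 18.700000000000003
scene [[542.7, 0.0, 279.7], [0.0, 542.7, 202.6], [0.0, 0.0, 1.0]] [-406. -551.  876.] [[0.47, -0.88, -0.01], [-0.51, -0.26, -0.82], [0.72, 0.39, -0.57]]
side [[434.6, 0.0, 281.0], [0.0, 434.6, 207.3], [0.0, 0.0, 1.0]] [  458. -1190.   588.] [[0.99, -0.11, -0.01], [-0.06, -0.37, -0.93], [0.1, 0.92, -0.38]]
```

View pics/scene0.png

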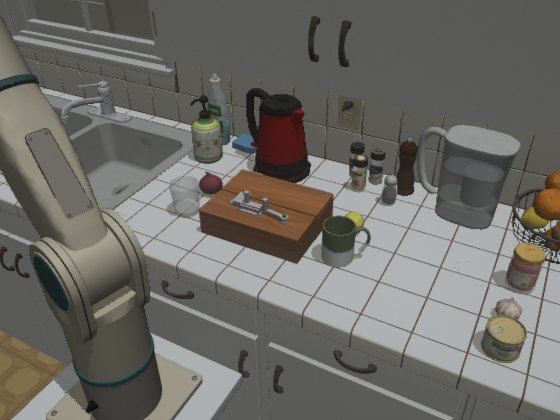

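View pics/side0.png

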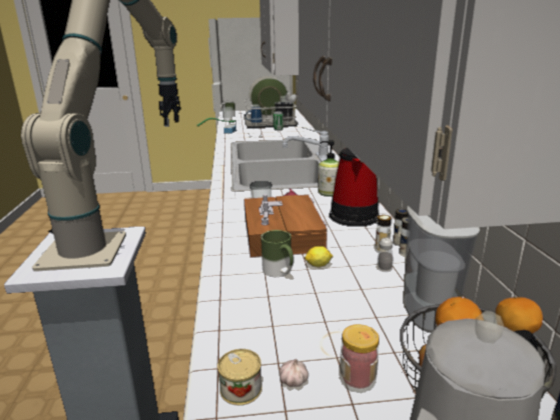

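The scene view shows the canteen at about (265,210), with the tumbler (186,195) and onion (210,183) on its left and the mug (340,240) and lemon (354,221) on its right. I'll enlarge it to pick the corners.

```bash
python3 - <<'E'
import cv2, numpy as np
im=cv2.imread('pics/scene0.png')
c=im[165:260,165:375]
cv2.imwrite('pics/crop0.png',cv2.resize(c,None,fx=3.8,fy=3.8,interpolation=cv2.INTER_CUBIC))
E
```

```text
(no output)
```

View pics/crop0.png

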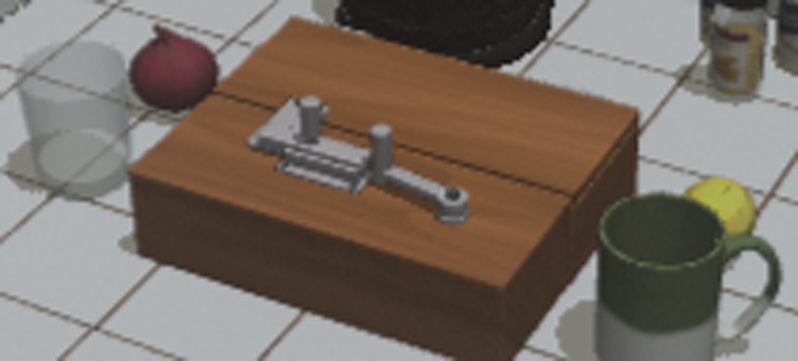

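The crop shows the top's corners at (132,172), (507,290), (637,110) and (293,17). The knob top is at (310,102), the post top at (381,129) and the pivot at (454,194).

```bash
cat > h.py <<'E'
from cell import ctrl
import numpy as np, cv2
def ray(n,uv,z,c=None):
    c=c or ctrl.calibration(n); R,t,K=map(np.array,(c['R'],c['t'],c['mtx']))
    o=-R.T@t; d=R.T@np.linalg.inv(K)@[uv[0],uv[1],1]; return o+d*(z-o[2])/d[2]
def fit(P,Q):  # canteen xy P -> world xy Q, rigid
    p,q=P.mean(0),Q.mean(0); U,_,V=np.linalg.svd((P-p).T@(Q-q)); R=(U@V).T
    return R,q-R@p
E
python3 - <<'E'
from h import *
cv=lambda u,v:((u+.5)/3.8-.5+165,(v+.5)/3.8-.5+165)
pts=[(132,172,75,-105,140),(507,290,75,-105,-140),(637,110,75,115,-140),(293,17,75,115,140),(310,99,124,-42,33),(381,127,120,-42,-23),(454,194,91,-54,-79)]
P=np.array([p[3:] for p in pts],float);Q=np.array([ray('scene',cv(*p[:2]),p[2])[:2] for p in pts])
print(np.round(Q))
R,t=fit(P,Q); print('yaw',np.arctan2(R[1,0],R[0,0]),t); print(np.round(Q-(P@R.T+t),1))
for n,xy in dict(post=(-42,-23),piv=(-54,-79),knob=(-42,33)).items(): print(n,R@xy+t,np.linalg.norm(R@xy+t))
for n,(u,v) in dict(tumb=(80,165),onion=(175,98),mug=(655,350)).items(): print(n,ray('scene',cv(u,v),0))
E
```

```text
[[ 476.  161.]
 [ 480. -116.]
 [ 698. -107.]
 [ 693.  169.]
 [ 543.   61.]
 [ 542.    7.]
 [ 534.  -51.]]
yaw 0.022677525469225742 [583.07245947  28.07122917]
[[ 0.7 -4.4]
 [-1.4 -1.5]
 [-3.6  2.1]
 [-1.5 -1.5]
 [ 3.   1.1]
 [ 0.   2.7]
 [ 2.7  1.5]]
post [541.60479706   4.12476859] 541.6205035936214
piv [530.87771513 -52.13293945] 533.4313374696243
knob [540.33496448  60.11036964] 543.6682171842606
tumb [547.85031658 266.87914316   0.        ]
onion [653.41901824 254.8916904    0.        ]
mug [ 5.52081389e+02 -1.87390088e+02  1.13686838e-13]
```

The measurements agree to within about 4 mm, putting the post near (542,6), the knob near (542,61) and the yaw at about 0.02. First I'll square the tool, shut the fingers and travel across.

Request:
carry_out:
  deltas: [0,0,-10,0,0,0,1,0,0,-10,0,0,0,1,0,0,0,-0.024,-0.038,0,1,0,0,0,-0.024,-0.038,0,1,0,0,0,-0.024,-0.038,0,1,0,0,0,-0.024,-0.038,0,1,0,0,0,-0.024,-0.038,0,1,0,0,0,-0.024,-0.038,0,1,0,0,0,-0.024,-0.038,0,1,0,0,0,-0.024,-0.038,0,1,0,0,0,-0.024,-0.038,0,1,0,0,0,-0.024,-0.038,0,1]

```text
clock: 1.6
eef_pos: [458.0, 238.7, 231.1]
tool_rot: [-3.141, -0.0, -3.121]
force: [0.1, 0.3, 0.4]
width: 0.2
gripper_force: 0.0
```

Request:
carry_out:
  deltas: [0,0,0,-0.021,-0.04,0,1,0,0,0,-0.021,-0.04,0,1,0,0,0,-0.021,-0.04,0,1,0,0,0,-0.021,-0.04,0,1,0,0,0,-0.021,-0.04,0,1,0,0,0,-0.021,-0.039,0,1,0,0,0,0,0,0,1,0,0,0,0,0,0,1]

```text
clock: 2.6
eef_pos: [587.7, 4.4, 230.8]
tool_rot: [3.141, -0.001, -3.121]
force: [-0.6, 0.5, 0.5]
width: -0.4
gripper_force: 0.0
```

```bash
python3 - <<'E'
from h import *
s=ctrl.read_state(); print(s['eef_pos'],s['tool_rot'])
c=ctrl.calibration('wrist'); im=ctrl.get_image('wrist'); cv2.imwrite('pics/w1.png',im[...,::-1])
np.save('w1.npy',c,allow_pickle=True)
E
```

```text
[587.71666355   4.3836219  230.80677874] [ 3.14074002e+00 -1.37831382e-03 -3.12121070e+00]
```

View pics/w1.png

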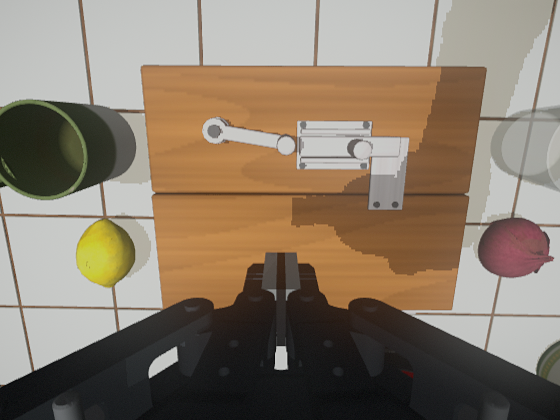

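The wrist view shows the pivot at (215,130), the post top at (286,144) and the knob top at (361,149). The front corners are at (142,66) and (486,67), and the seam ends at (151,194) and (469,193).

```bash
python3 - <<'E'
from h import *
c=np.load('w1.npy',allow_pickle=True).item()
pts=[(486,67,75,-105,140),(142,66,75,-105,-140),(469,193,75,0,140),(151,194,75,0,-140),(361,149,124,-42,33),(286,144,120,-42,-23),(215,130,91,-54,-79)]
P=np.array([p[3:] for p in pts],float);Q=np.array([ray('wrist',p[:2],p[2],c)[:2] for p in pts])
R,t=fit(P,Q); print(np.round(Q),'yaw',np.arctan2(R[1,0],R[0,0]),t); print(np.round(Q-(P@R.T+t),1))
for n,xy in dict(post=(-42,-23),piv=(-54,-79),knob=(-42,33)).items(): print(n,R@xy+t)
E
```

```text
[[ 479.  167.]
 [ 483. -108.]
 [ 582.  170.]
 [ 588. -109.]
 [ 541.   61.]
 [ 539.    7.]
 [ 532.  -49.]] yaw 0.01790210084871265 [584.33034545  30.50661135]
[[ 1.7 -1.7]
 [ 1.5  2.9]
 [-0.3 -0.6]
 [ 1.2  0.1]
 [-0.3 -2.1]
 [-3.5  0.6]
 [-0.2  0.8]]
post [542.74880179   6.75844875]
piv [531.75318875 -49.44739164]
knob [541.74633769  62.74947541]
```

Request:
carry_out:
  deltas: [0,0,0,0,-0.004,0.03,1,0,0,0,0,0,0.03,1,0,0,0,0,0,0.03,1,0,0,0,0,0,0.03,1,0,0,0,0,0,0.01,1,0,0,0,0.01,0,0,1,0,0,0,0,0,0,1]

```text
clock: 3.52
eef_pos: [577.9, -0.1, 102.4]
tool_rot: [3.141, 0.001, -3.121]
force: [0.4, 0.5, 0.1]
width: -0.1
gripper_force: 0.0
```

Request:
carry_out:
  deltas: [0,0,0,0.008,0,0,1,0,0,0,0.008,0,0,1,0,0,0,0.008,-0.001,0,1,0,0,0,0.008,-0.001,0,1,0,0,0,0.008,-0.001,0,1,0,0,0,0.008,-0.002,0,1,0,0,0,0.008,-0.002,0,1,0,0,0,0.008,-0.002,0,1,0,0,0,0.008,-0.002,0,1,0,0,0,0.004,-0.001,0,1,0,0,0,0,0,0,1]

```text
clock: 4.9
eef_pos: [507.4, -18.6, 101.8]
tool_rot: [-3.137, 0.01, -3.125]
force: [9.4, -10.7, -9.1]
width: 0.3
gripper_force: 6.3
```

The force has risen, so I'll back off and look.

Request:
carry_out:
  deltas: [0,0,0,-0.012,0,0,1,0,0,0,-0.01,0,0,1,0,0,0,0,0,0,1]

```text
clock: 5.28
eef_pos: [525.1, -12.8, 101.2]
tool_rot: [3.141, 0.0, -3.12]
force: [0.8, 0.5, 0.4]
width: -0.1
gripper_force: 0.0
```

```bash
python3 - <<'E'
from h import *
s=ctrl.read_state(); print(s['eef_pos'],s['force'])
a=ctrl.get_image('scene')[120:260,180:380]; b=ctrl.get_image('wrist')
a=cv2.resize(a,(600,420),interpolation=cv2.INTER_CUBIC)[:, :420] if 0 else cv2.resize(a,(400,280))
b=cv2.resize(b,(400,300)); cv2.imwrite('pics/p2.png',np.vstack([a,b])[...,::-1])
E
```

```text
[525.08561944 -12.79133018 101.17539968] [0.83164652 0.49665986 0.35845629]
```

View pics/p2.png

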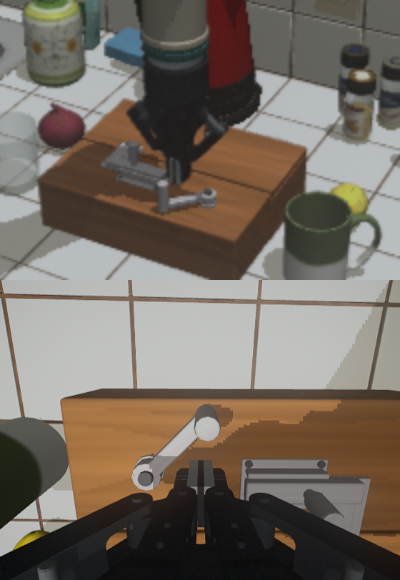

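The catch has swung to roughly 0.85 rad, and the finger had drifted past the post's -y side. I'll push a bit further from a better-centred position.

Request:
carry_out:
  deltas: [0,0,0,0,0.01,0,1,0,0,0,0.006,0,0,1,0,0,0,0.006,0,0,1,0,0,0,0.005,0,0,1,0,0,0,0.005,-0.001,0,1,0,0,0,0.004,-0.001,0,1,0,0,0,0,0,0,1]

```text
clock: 6.25
eef_pos: [497.9, -6.2, 101.2]
tool_rot: [3.142, -0.001, -3.122]
force: [-0.6, -0.5, 0.2]
width: -0.2
gripper_force: 0.0
```

Request:
carry_out:
  deltas: [0,0,0,-0.01,0,0,1,0,0,0,0,0,-0.03,1,0,0,0,0,0,-0.03,1,0,0,0,-0.01,0.026,0,1,0,0,0,-0.01,0.026,0,1,0,0,0,-0.01,0.026,0,1,0,0,0,-0.008,0.026,0,1,0,-10,0,0,0,0,1,0,-10,0,0,0,0,1,0,0,0,0,0,0,1,0,0,0,0,0,0,1]

```text
clock: 7.62
eef_pos: [546.0, 83.8, 159.3]
tool_rot: [-3.101, 0.226, -3.13]
force: [0.0, -0.3, -0.3]
width: -0.3
gripper_force: 0.0
```

```bash
python3 - <<'E'
from h import *
s=ctrl.read_state(); print(s['eef_pos'],s['tool_rot'],s['force'])
a=ctrl.get_image('scene')[120:260,180:380]; b=ctrl.get_image('wrist')
cv2.imwrite('pics/p3.png',np.vstack([cv2.resize(a,(400,280)),cv2.resize(b,(400,300))])[...,::-1])
E
```

```text
[546.02399622  83.84617814 159.29353554] [-3.10051716  0.22582003 -3.13016345] [ 0.01466998 -0.26315861 -0.26253105]
```

View pics/p3.png

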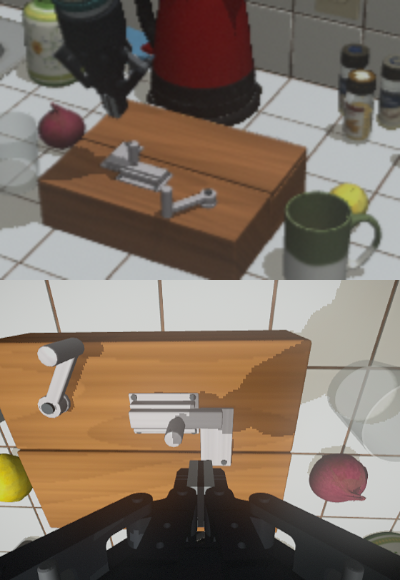

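The scene crop shows the catch swung out to about 1.2 rad, with the post near the front edge, and the bolt still shut. The wrist only reached about 13° of tilt, so I'll work out a correction.

```bash
python3 - <<'E'
from h import *
from scipy.spatial.transform import Rotation as Ro
s=ctrl.read_state(); print(np.round(s['qpos'],2))
R=Ro.from_euler('xyz',s['tool_rot'])
T=Ro.from_euler('xyz',[np.pi,0.16,-3.122])
print(np.degrees((R.inv()*T).as_rotvec()))
p=np.array(s['eef_pos'])
for g in ([546,101,159],[546,101,107]):
    print(T.inv().apply(np.array(g)-p)); p=np.array(g)
E
```

```text
[-0.24  0.51 -0.03  2.07  0.32  0.37  1.02]
[-2.47189547  3.76907596 -0.5522183 ]
[-0.3574002  17.37111351  0.26776968]
[ 8.28454674e+00 -6.28056634e-15  5.13358187e+01]
```

Request:
carry_out:
  deltas: [-2.5,4,-0.5,0,0,0,1,0,0,0,0,0.009,0,1,0,0,0,0,0.009,0,1,0,0,0,0,0,0,1]

```text
clock: 8.22
eef_pos: [543.6, 103.8, 158.8]
tool_rot: [-3.142, 0.155, -3.118]
force: [0.2, 0.5, 0.5]
width: -0.0
gripper_force: 0.0
```

Request:
carry_out:
  deltas: [0,0,0,0.002,0,0.013,1,0,0,0,0.002,0,0.013,1,0,0,0,0.002,0,0.013,1,0,0,0,0.001,0,0.012,1,0,0,0,0,0,0,1]

```text
clock: 8.85
eef_pos: [544.5, 101.2, 106.1]
tool_rot: [-3.141, 0.153, -3.122]
force: [-0.6, -0.4, 0.4]
width: 0.1
gripper_force: 0.0
```

Request:
carry_out:
  deltas: [0,0,0,0,-0.008,0,1,0,0,0,0,-0.008,0,1,0,0,0,0,-0.008,0,1,0,0,0,0,-0.008,0,1,0,0,0,0,-0.008,0,1,0,0,0,0,-0.008,0,1,0,0,0,0,-0.005,0,1]

```text
clock: 9.72
eef_pos: [546.4, 47.4, 107.6]
tool_rot: [-3.141, 0.155, -3.123]
force: [0.1, 1.8, 0.5]
width: -0.0
gripper_force: 0.7
```

Request:
carry_out:
  deltas: [0,0,0,0,-0.004,0,1,0,0,0,0,-0.003,0,1]

```text
clock: 9.98
eef_pos: [546.6, 46.3, 107.7]
tool_rot: [3.136, 0.157, -3.118]
force: [-2.5, 14.4, 1.7]
width: -0.0
gripper_force: 7.5
```

The force has jumped to 14 N, so the bolt is at its stop. I'll release and retreat towards the robot.

Request:
carry_out:
  deltas: [0,0,0,0,0.012,0,1,0,0,0,0.025,0,-0.005,1,0,0,0,0.025,0,-0.02,1,0,0,0,0.025,0,-0.03,1,0,0,0,0.01,0,-0.03,1,0,0,0,0,0,0,1,0,0,0,0,0,0,1,0,0,0,0,0,0,1,0,0,0,0,0,0,1,0,0,0,0,0,0,1,0,0,0,0,0,0,1,0,0,0,0,0,0,1]

```text
clock: 11.48
eef_pos: [449.1, 51.5, 178.3]
tool_rot: [-3.141, 0.155, -3.122]
force: [-0.2, 0.1, 0.4]
width: 0.1
gripper_force: 0.0
```

```bash
python3 - <<'E'
from h import *
s=ctrl.read_state(); print(s['eef_pos'],s['tool_rot'],s['force'])
a=ctrl.get_image('scene')[100:260,160:380]; b=ctrl.get_image('wrist'); c=ctrl.get_image('side')[160:280,220:380]
cv2.imwrite('pics/p4.png',np.vstack([np.hstack([cv2.resize(a,(400,290)),cv2.resize(c,(390,290))]),np.hstack([cv2.resize(b,(400,300)),np.zeros((300,390,3),np.uint8)])])[...,::-1])
E
```

```text
[449.08919505  51.54268184 178.26214599] [-3.14140229  0.15509221 -3.12204998] [-0.18996743  0.14697929  0.40547174]
```

View pics/p4.png

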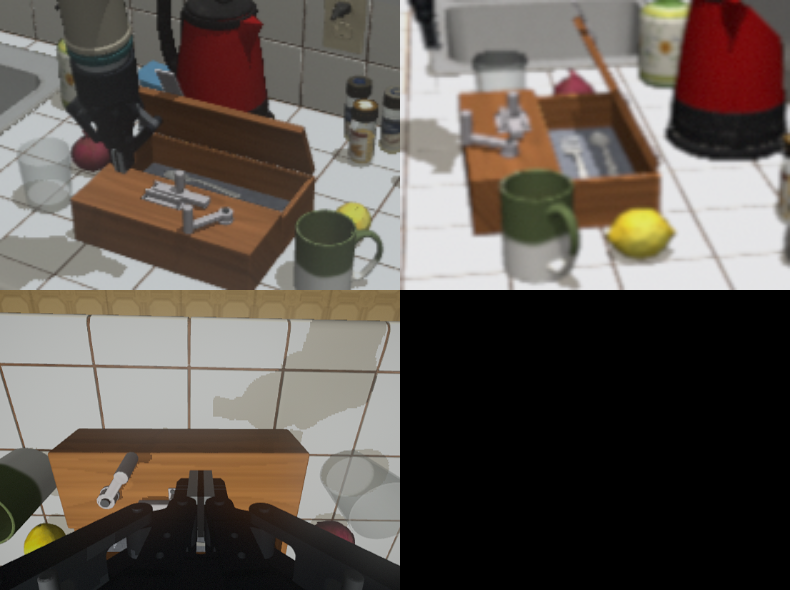

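The canteen is open: the lid stands at about 60°, the bolt is back, the catch is clear and the surrounding things have not moved. I'll wait a little for the lid to reach its stop, then hand in.

Request:
carry_out:
  deltas: [0,0,0,0,0,-0.02,1,0,0,0,0,0,-0.02,1,0,0,0,0,0,0,1,0,0,0,0,0,0,1,0,0,0,0,0,0,1,0,0,0,0,0,0,1,0,0,0,0,0,0,1,0,0,0,0,0,0,1,0,0,0,0,0,0,1,0,0,0,0,0,0,1,0,0,0,0,0,0,1,0,0,0,0,0,0,1]

```text
clock: 13.12
eef_pos: [442.9, 51.4, 217.9]
tool_rot: [-3.141, 0.155, -3.122]
force: [0.1, -0.2, -0.1]
width: 0.3
gripper_force: 0.0
```

```bash
python3 -c "
from cell import ctrl
print(ctrl.finish_job())"
```

```text
the job is handed in; nothing more can be done
None
```

I opened the canteen and handed the job in at about 13 s: catch swung clear to about 1.2 rad, bolt drawn back to its stop, lid risen by itself to about 60° at my last picture (1.6 s before hand-in), and nothing round it visibly moved.

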